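# Check the waffle iron's plate with the infrared thermometer

## Task

The waffle iron is hot: lift its lid all the way back until it leans on its stop by itself, easing it down there rather than letting it drop. Then take the infrared thermometer from the bar mat, point its lens from above, 10 to 25 cm away, at the middle of the lower plate, hold it steady there for two seconds, and lay it down again on its side on the mat. Touch neither of the hot plates, do not drop the thermometer, and leave the other things where they are.

Things in the scene. Friction and masses are not known exactly. Their poses are not given: they have to be found in the camera images.
- waffle_iron: Round countertop waffle iron, fixed, brushed steel: casing 240 deep (x = -115 to +125 mm) x 220 wide (y), its top at 72 mm; shut, it is 136 mm high. Origin on the counter straight under the middle of the plates; z up; -x is its front (control panel, lid handle), +x its rear (hinge).
- iron_lid (a joint): Lid angle in rad: 0 shut, 1.75 leaning back on its stop, past upright. The lid turns about the iron's y axis, its front rising and going over to the rear. Steel dome 184 mm across, 41 mm high; 0.85 kg with its plate. The hinge is nearly free: let go below about 1.4 rad it falls shut, above 1.5 it falls back on the stop. It must not arrive at either end faster than 1.4 rad/s.
- lid_handle (a point): Middle of the lid's black handle: a bar 66 mm long (iron's x), 24 wide (y), 20 thick, standing out from the lid's front rim (rim 43 mm from this point). Axes of the lid (of the iron when shut). Shut: 135 mm in front (-x) of the iron's origin, 113 mm above the counter; it swings up to 339 mm. Gripped across its width from above it can turn between the pads as the lid swings.
- lid_hinge (a point): Middle of the hinge pin, which runs along the iron's y: 108 mm behind (+x) the iron's origin, 95 mm above the counter. From it the handle's middle is 243 mm towards the front and 18 mm up when shut.
- plate_centre (a point): The place to measure: middle of the lower plate's ribbed top, 86 mm above the counter, straight above the iron's origin. The lower plate is a dark cast disc 166 mm across, ribs up to 88 mm; the upper plate is the same disc under the lid. Both are hot, not to be touched. z up.
- thermometer: Pistol-shaped infrared thermometer, 0.17 kg, always reading (no trigger to pull), lying on its side, 40 mm thick. z up, origin on its underside; barrel along x, 45 mm across y (y = -22.5 to 22.5), flat sides, x = -56 to 48 mm, then the lens collar; pistol grip to +y from the rear (x = -70 to -17, to y = 118), trigger x = -22 to -9. Barrel free to grip across y at x = 5 to 45 mm.
- lens (a point): Middle of the lens, the thermometer's front end: x = 73, y = 0, z = 20 mm in the thermometer's frame, same axes; the beam goes out along +x. The round black lens collar is 37 mm across, x = 46 to 72 mm. The thermometer's centre of mass is about x = -14, y = 25, z = 20 mm.
- bar_mat: Grey-brown rubber bar mat, 240 (x) x 360 (y) x 6 mm thick, fixed. Origin under its middle, z up. The thermometer, the milk jug and the tamper are on it.
- milk_jug: Bystander: steel milk jug, 82 mm across, 100 mm high, on the mat. Origin under its middle.
- tamper: Bystander: coffee tamper, 58 mm across, 85 mm high, on the mat. Origin under its middle.
- cup: Bystander: white mug, 76 mm across, 65 mm high, beside the iron. Origin under its middle.
- spatula: Bystander: spatula with a wooden handle, 260 mm long, lying beside the iron. Origin at its middle, along x.
- sugar_jar: Bystander: glass sugar jar with steel spout, 76 mm across, 145 mm high. Origin under its middle.
- syrup: Bystander: amber syrup bottle with a pump, 74 mm across, 250 mm high. Origin under its middle.
- plate: Bystander: white plate, 170 mm across, 20 mm high. Origin under its middle.
There are look-alikes about, which are no part of the job. Leave any orange look-alike of the thermometer alone.

How it is judged:
By the outcome, as a careful person would: the job done as asked, in the order asked, and still so for the second after the job is handed in, with the robot touching nothing.
It also fails if it takes over 69 s, if anything falls off the work surface, if the arm or the gripper's body presses on something with over 40 N, if the wrist force passes 120 N, or if a joint passes its speed limit or range.

## Robot

A 6-joint arm with a two-finger parallel gripper is mounted at the origin on the work surface. World frame = base frame: x ahead of the robot, y to its left, z up, the work surface at z = 0. Lengths are in mm, angles in rad, forces in N, time in s.
With the tool pointing down it reaches from about 275 to 750 mm from the base axis. Payload 10.2 kg.
Tool frame: the origin (TCP) lies at the very end of the fingers, on their centre line; the grasp point (between the pads) lies 19 mm behind it; z points along the fingers, y is the line along which they close (so a half turn about z gives the same grasp; the last joint's range is limited). The gripper opens to 85 mm and grips with 20 to 120 N. Pads are 22 mm wide; open, the fingers measure 114 mm over their backs; the gripper's body (76 mm by 85 mm) begins 54 mm behind the grasp point. The pads swing forward as they close: fully open they stand 13 mm farther back than shut.
Start: joints at [-1.447, 0.313, 1.498, -0, 1.331, -0.223], TCP at [178.43, -493.755, 231.294] pointing down, gripper open.
Joint ranges: [-2.94, 2.94], [-0.97, 2.17], [0.19, 2.56], [-1.23, 4.37], [0.02, 3.11], [-2.88, 2.88]. Speed limits (rad/s): [2.39, 2.39, 3.01, 3.14, 3.14, 3.14].

## Interface

Orientations are given as a unit quaternion [w, x, y, z].
In Python, from rig import ctrl gives the robot as it stands.
- The arm moves only by the tool step_arm, never from a script. Its argument "increments" is a list of rows, each a list of 3 entries, a list of its own where there are three numbers: the shift along the tool's x, y, z in cm, then the turn, a rotation vector about the tool's x, y, z in degrees, then the opening in per cent of the stroke, from 0 (shut) to 100 (fully open). A call has 1 to 8 rows; each row is the pose to reach, as a shift and turn from the pose commanded when the call began, along the tool's axes at that moment; what a row does not reach only later rows make up. A row lasts 1/8 s, in which the tool goes at most 62.5 mm and 10.7 degrees, less where a joint would pass 70% of its speed; a pose out of reach is approached as far as the arm can. A call with a gripper value outside its range is refused whole. The fingers move at their own pace and stop on an object; "squeeze" is the grip in N (left out, the last holds). Time passes only in rows, so rows that repeat a pose let the fingers close. It gives the time, the measured TCP pose, the force, the opening and the grip force at its end, in the units of the state.
- ctrl.sense(): the state, without advancing time (a new reading comes with each control period).
- ctrl.capture(name): name is "side" or "top"; returns a dict with "img" (384x512x3 uint8, red, green, blue), "fx", "fy", "cx", "cy" (pixels), "extrinsics" (4x4, takes a point from camera to world coordinates). Camera axes: x right, y down, z forward; pixel columns grow to the right and rows downward; lengths in mm; the calibration is good to about 2 mm. A picture is of the moment at which its call begins. There is no depth.
- ctrl.finish_job(): hands the job in; it is judged then, once.
The state is a dict: "time_s": time; "joints": joint angles; "dq": joint speeds; "tau": joint torques, N m; "eef_pos": TCP position; "ee_rot": TCP orientation; "force": force on the tool from outside, world axes, zero at the start; "wrist_torque": the same for the moment, N m; "grip_width": opening from 0.0 (shut) to 1.0 (fully open); "grip_force": force on a finger pad.
Only numpy, scipy, OpenCV 4.12 (cv2) and the standard library are available. Lean on these libraries where they do the work, as an engineer would, in place of code of your own. Each camera call takes 0.05 s, during which the arm holds its last target. There are 200 camera calls.

## Working session

There is one attempt and no reset: what is moved stays moved. The work goes in short steps, Python scripts to look and compute and a tool call to move; the robot and the scene stay as the last step left them, time stands still between calls to the robot, and variables do not carry over. Pictures are saved under pics/ and viewed, at most 10 in all, crops included, and the job is handed in when it is done.

Besides the shell and the picture viewer there is one more tool, called by a JSON object that holds its "fn" and its "kwargs", one argument or row to a line. step_arm: Moves the arm, as the interface text tells. Its arguments: {"type":"object","properties":{"increments":{"type":"array"},"squeeze":{"type":"number"}},"required":["increments"]}

```bash
mkdir -p pics; cat > h.py <<'E'
import numpy as np,cv2
from rig import ctrl
def cap(n,f=None):
    c=ctrl.capture(n)
    if f: cv2.imwrite('pics/'+f,c['img'][:,:,::-1])
    return c
def ray(c,u,v,z):
    E=np.array(c['extrinsics']);d=E[:3,:3]@[(u-c['cx'])/c['fx'],(v-c['cy'])/c['fy'],1]
    o=E[:3,3];return o+d*(z-o[2])/d[2]
def proj(c,p):
    E=np.array(c['extrinsics']);q=E[:3,:3].T@(np.array(p)-E[:3,3])
    return q[0]/q[2]*c['fx']+c['cx'],q[1]/q[2]*c['fy']+c['cy']
E
python3 - <<'E'
from h import *
for n in('top','side'):
    c=cap(n,n+'0.png');print(c['fx'],c['cx'],c['cy'],np.round(c['extrinsics'],3).tolist())
    im=cv2.resize(c['img'],(768,576),interpolation=cv2.INTER_CUBIC)
    cv2.imwrite('pics/%s0b.png'%n,im[:,:,::-1])
s=ctrl.sense();print(s)
E
```

```text
490.03694026503223 248.72219823929 199.0321789393635 [[-0.01, -0.986, 0.167, 242.604], [-1.0, 0.011, 0.007, -45.384], [-0.009, -0.167, -0.986, 1735.8], [0.0, 0.0, 0.0, 1.0]]
491.14815784763647 254.5749182264918 188.2137312695789 [[-0.713, -0.336, 0.616, -537.896], [-0.701, 0.369, -0.61, 980.968], [-0.022, -0.867, -0.498, 928.549], [0.0, 0.0, 0.0, 1.0]]
{'time_s': 0.1, 'joints': array([-1.44740931e+00,  3.13371473e-01,  1.49830653e+00, -2.02196435e-05,
        1.33095188e+00, -2.23348064e-01]), 'dq': array([ 0.0007308 , -0.00209425, -0.00133873, -0.00065524, -0.00045747,
        0.00104673]), 'tau': array([ 3.72190814e-03, -4.12895358e+01, -2.60140926e+01, -1.14879945e-04,
        2.99938241e-03, -2.34907480e-07]), 'eef_pos': array([ 178.39448581, -493.54993492,  230.82438892]), 'ee_rot': array([-5.18457196e-04,  9.85008903e-01,  1.72502729e-01,  1.61029025e-05]), 'force': array([-0.04541896, -0.83008395,  0.56086715]), 'wrist_torque': array([0.06856663, 0.01224174, 0.04129373]), 'grip_force': 0.0, 'grip_width': 0.9967604017661618}
```

View pics/top0b.png

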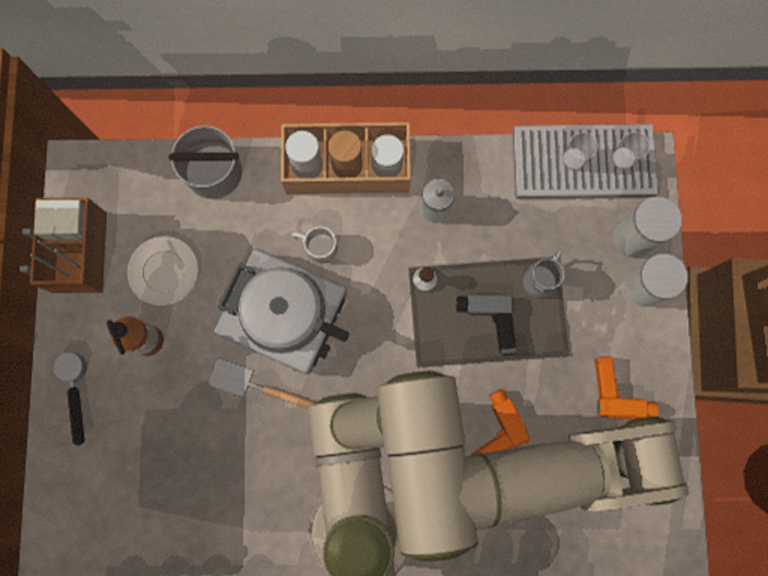

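View pics/side0b.png

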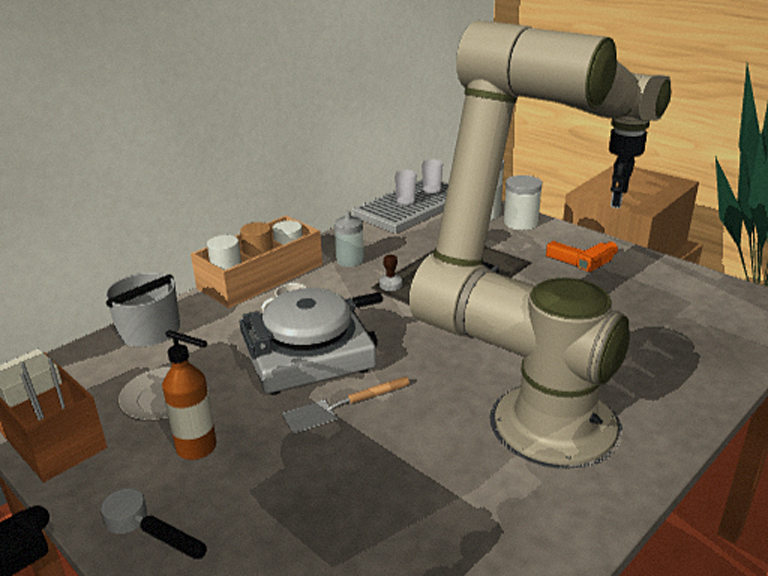

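The top view (768 px scale) shows the iron's dome at about (280,306) with its handle at (335,328). The thermometer lies on the mat with its lens at about (458,303) and its grip running down to (508,350). The orange look-alikes are near the arm. The side view shows the iron at (305,330), with the thermometer hidden behind the arm.

```bash
python3 - <<'E'
from h import *
c=cap('top');im=c['img'];s=1.5
g=cv2.cvtColor(im,cv2.COLOR_RGB2GRAY);hsv=cv2.cvtColor(im,cv2.COLOR_RGB2HSV)
def blobs(mask,x0,y0,x1,y1,z,name,amin=20):
    m=np.zeros_like(g);m[y0:y1,x0:x1]=mask[y0:y1,x0:x1]*255
    for k in cv2.findContours(m,cv2.RETR_EXTERNAL,cv2.CHAIN_APPROX_NONE)[0]:
        if cv2.contourArea(k)<amin: continue
        r=cv2.minAreaRect(k);P=np.array([ray(c,*p,z)[:2] for p in cv2.boxPoints(r)])
        print(name,cv2.contourArea(k),np.round(r[0],1),'ctr',ray(c,*r[0],z)[:2].round(1),'sides',np.linalg.norm(P[1]-P[0]).round(),np.linalg.norm(P[2]-P[1]).round(),'ang',np.degrees(np.arctan2(*(P[1]-P[0])[::-1])).round(1),np.degrees(np.arctan2(*(P[2]-P[1])[::-1])).round(1))
blobs(g<60,205,205,240,232,123,'handle')
blobs(g<90,170,185,200,220,136,'knob')
blobs(g<60,300,190,350,240,46,'thdark')
b=(im[...,2].astype(int)-im[...,0]>8)
blobs(b&(g>60),300,190,350,240,46,'thblue')
for n,(x0,y0,x1,y1) in dict(iron=(135,160,240,255),th=(295,185,355,245)).items():
    cv2.imwrite(f'pics/{n}.png',cv2.resize(im[y0:y1,x0:x1],None,fx=6,fy=6,interpolation=cv2.INTER_CUBIC)[:,:,::-1])
a=cv2.imread('pics/iron.png');t=cv2.imread('pics/th.png')
a=cv2.resize(a,None,fx=.65,fy=.65);h=max(a.shape[0],t.shape[0])
pad=lambda q:cv2.copyMakeBorder(q,0,h-q.shape[0],0,0,cv2.BORDER_CONSTANT)
o=np.hstack([pad(a),pad(t)]);cv2.imwrite('pics/both.png',o);print(o.shape,a.shape)
E
```

```text
handle 138.0 [220.6 218.4] ctr [451.2  60.3] sides 66.0 78.0 ang -74.0 -164.0
knob 73.0 [185.5 203.5] ctr [500.5 175.7] sides 33.0 33.0 ang -44.6 -135.4
thdark 321.0 [333.7 222.1] ctr [ 444.  -326.7] sides 108.0 132.0 ang -71.5 -163.5
thdark 60.5 [307.5 202. ] ctr [ 515.4 -238.1] sides 24.0 35.0 ang -90.7 178.2
(370, 770, 3) (370, 410, 3)
```

View pics/both.png

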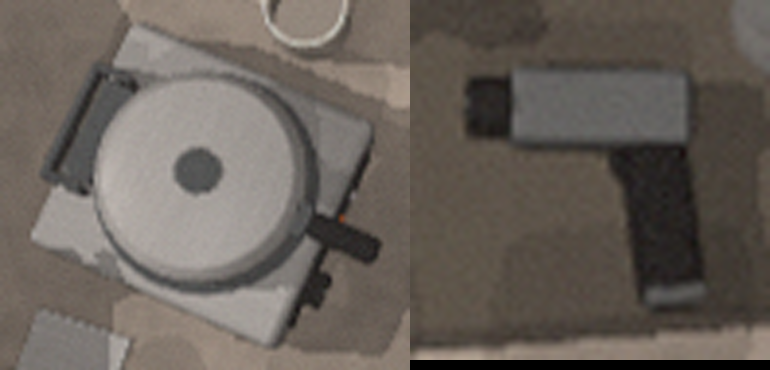

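```bash
python3 - <<'E'
from h import *
c=cap('top')
I=lambda p,z:ray(c,135+(p[0]+.5)/3.9-.5,160+(p[1]+.5)/3.9-.5,z)[:2]
T=lambda p,z:ray(c,295+(p[0]-410+.5)/6-.5,185+(p[1]+.5)/6-.5,z)[:2]
C=[I(p,72) for p in((370,125),(275,345),(35,238),(130,25))]
print(np.round(C,1).tolist())
e=lambda a,b:np.degrees(np.arctan2(*(b-a)[::-1]))
print('x dir',e(C[0],C[3]),e(C[1],C[2]),'y dir+90',e(C[0],C[1])-90, e(C[3],C[2])-90,[np.linalg.norm(C[i]-C[i-1]).round() for i in range(4)])
m=np.mean(C,0);print('casing centre',m)
k=I((198,171),136);print('knob',k)
h1=I((310,222),113);h2=I((378,250),113);print('handle',h1,h2,e(h2,h1),(h1+h2)/2)
print('knob-from handle dir',e((h1+h2)/2,k),np.linalg.norm((h1+h2)/2-k))
B=[T(p,46) for p in((512,71),(513,143),(688,148),(691,70))];print(np.round(B,1).tolist())
print('th x dir',e(B[3],B[0]),e(B[2],B[1]),[np.linalg.norm(B[i]-B[i-1]).round() for i in range(4)],'ctr(x=-4)',np.mean(B,0))
print('collar',T((467,78),40),T((467,137),40))
E
```

```text
[[550.5, 32.9], [357.0, 116.2], [453.0, 327.5], [643.9, 247.3]]
x dir 66.4443305730787 65.57638226165491 y dir+90 66.70463200052544 67.20952193070326 [np.float64(234.0), np.float64(211.0), np.float64(232.0), np.float64(207.0)]
casing centre [501.11492894 180.97363296]
knob [500.63708418 176.04656136]
handle [458.99022621  82.67658156] [434.21942716  24.51531989] 66.9309137276656 [446.60482668  53.59595072]
knob-from handle dir 66.19016754825572 133.84183537426395
[[535.0, -252.9], [492.6, -252.2], [488.5, -353.4], [534.4, -357.1]]
th x dir 89.65508018123595 87.68556591758853 [np.float64(104.0), np.float64(42.0), np.float64(101.0), np.float64(46.0)] ctr(x=-4) [ 512.65444767 -303.89224861]
collar [ 532.23127135 -227.24560795] [ 497.35804957 -226.23650367]
```

The iron's origin is at about (500,176) with a yaw of 66.5°, which puts the handle at about (446,52). The thermometer's origin is at about (512,-300) with a yaw of 89°. I'll go above the handle first.

{"fn": "step_arm", "kwargs": {
  "increments": [
    [[43.7, -42.2, 3], [0, 0, -46.5], 80],
    [[43.7, -42.2, 3], [0, 0, -46.5], 80],
    [[43.7, -42.2, 3], [0, 0, -46.5], 80],
    [[43.7, -42.2, 3], [0, 0, -46.5], 80],
    [[43.7, -42.2, 3], [0, 0, -46.5], 80],
    [[43.7, -42.2, 3], [0, 0, -46.5], 80],
    [[43.7, -42.2, 3], [0, 0, -46.5], 80],
    [[43.7, -42.2, 3], [0, 0, -46.5], 80]
  ],
  "squeeze": 30
}}

```text
time_s: 1.2
eef_pos: [398.9, -43.4, 206.8]
ee_rot: [0.0, 0.837, 0.547, 0.0]
force: [0.5, -1.0, 0.4]
grip_width: 0.802
grip_force: 0.0
```

{"fn": "step_arm", "kwargs": {
  "increments": [
    [[5, 0.2, 2], [0, 0, 0], 80],
    [[10, 0.3, 4], [0, 0, 0], 80],
    [[10, 0.3, 6], [0, 0, 0], 80],
    [[10, 0.3, 6], [0, 0, 0], 80]
  ]
}}

```text
time_s: 1.7
eef_pos: [440.5, 45.4, 145.6]
ee_rot: [-0.001, 0.837, 0.548, -0.001]
force: [-0.3, 0.2, 0.2]
grip_width: 0.799
grip_force: 0.0
```

```bash
python3 - <<'E'
from h import *
c=cap('top');im=c['img'];s=cap('side')
print(ctrl.sense()['eef_pos'],ctrl.sense()['joints'])
u=lambda i,x,y,w,h:cv2.resize(i[y:y+h,x:x+w],(400,400),interpolation=cv2.INTER_CUBIC)
o=np.hstack([u(im,165,165,100,100),u(s['img'],160,140,120,120)])
cv2.imwrite('pics/g1.png',o[:,:,::-1])
E
```

```text
[441.36976123  44.63321281 147.21921054] [-1.64451042e-01  2.27351741e-01  1.84826595e+00 -5.35526066e-05
  1.06547772e+00  2.48605813e-01]
```

View pics/g1.png

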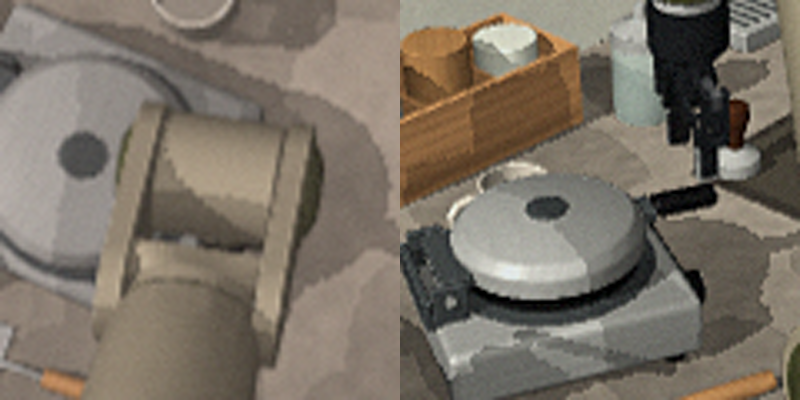

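The fingers hover just above the handle: tips at about (710,170) and handle at (685,200) in the side crop. I'll descend and close.

{"fn": "step_arm", "kwargs": {
  "increments": [
    [[0.8, 0.1, 2], [0, 0, 0], 80],
    [[0.9, 0.1, 4], [0, 0, 0], 80],
    [[0.9, 0.1, 5.5], [0, 0, 0], 80],
    [[0.9, 0.1, 5.6], [0, 0, 0], 60],
    [[0.9, 0.1, 5.6], [0, 0, 0], 10],
    [[0.9, 0.1, 5.6], [0, 0, 0], 10],
    [[0.9, 0.1, 5.6], [0, 0, 0], 10],
    [[0.9, 0.1, 5.6], [0, 0, 0], 10]
  ],
  "squeeze": 30
}}

```text
time_s: 2.8
eef_pos: [444.5, 53.3, 91.6]
ee_rot: [-0.001, 0.837, 0.547, -0.001]
force: [-10.3, 2.3, 10.3]
grip_width: 0.278
grip_force: 30.3
```

```bash
python3 - <<'E'
import numpy as np
for a,b,st in((0,32,4),(32,64,4),(64,88,3),(88,101,1.625)):
    t=np.radians(np.arange(a,b+.01,st)+4.24);print(b,np.c_[24.37*(np.cos(t[0])-np.cos(t)),-24.37*(np.sin(t)-np.sin(t[0]))][1:].round(2).tolist())
E
```

```text
32 [[0.18, -1.69], [0.49, -3.36], [0.91, -5.01], [1.44, -6.63], [2.08, -8.2], [2.83, -9.73], [3.69, -11.2], [4.65, -12.61]]
64 [[1.05, -1.34], [2.2, -2.6], [3.42, -3.77], [4.73, -4.86], [6.11, -5.85], [7.56, -6.75], [9.06, -7.54], [10.62, -8.23]]
88 [[1.2, -0.44], [2.42, -0.82], [3.65, -1.13], [4.9, -1.38], [6.17, -1.57], [7.44, -1.68], [8.71, -1.73], [9.99, -1.72]]
101 [[0.69, 0.04], [1.38, 0.09], [2.07, 0.17], [2.75, 0.26], [3.43, 0.38], [4.11, 0.51], [4.78, 0.67], [5.45, 0.84]]
```

{"fn": "step_arm", "kwargs": {
  "increments": [
    [[0.18, 0, -1.69], [0, 0, 0], 10],
    [[0.49, 0, -3.36], [0, 0, 0], 10],
    [[0.91, 0, -5.01], [0, 0, 0], 10],
    [[1.44, 0, -6.63], [0, 0, 0], 10],
    [[2.08, 0, -8.2], [0, 0, 0], 10],
    [[2.83, 0, -9.73], [0, 0, 0], 10],
    [[3.69, 0, -11.2], [0, 0, 0], 10],
    [[4.65, 0, -12.61], [0, 0, 0], 10]
  ]
}}

```text
time_s: 3.8
eef_pos: [463.6, 95.4, 217.2]
ee_rot: [-0.0, 0.837, 0.547, -0.001]
force: [-1.0, -0.2, -5.0]
grip_width: 0.275
grip_force: 31.1
```

{"fn": "step_arm", "kwargs": {
  "increments": [
    [[1.05, 0, -1.34], [0, 0, 0], 10],
    [[2.2, 0, -2.6], [0, 0, 0], 10],
    [[3.42, 0, -3.77], [0, 0, 0], 10],
    [[4.73, 0, -4.86], [0, 0, 0], 10],
    [[6.11, 0, -5.85], [0, 0, 0], 10],
    [[7.56, 0, -6.75], [0, 0, 0], 10],
    [[9.06, 0, -7.54], [0, 0, 0], 10],
    [[10.62, 0, -8.23], [0, 0, 0], 10]
  ]
}}

```text
time_s: 4.8
eef_pos: [507.7, 191.9, 300.1]
ee_rot: [0.002, 0.837, 0.547, 0.0]
force: [6.2, -5.4, -2.4]
grip_width: 0.275
grip_force: 31.2
```

{"fn": "step_arm", "kwargs": {
  "increments": [
    [[1.2, 0, -0.44], [0, 0, 0], 10],
    [[2.42, 0, -0.82], [0, 0, 0], 10],
    [[3.65, 0, -1.13], [0, 0, 0], 10],
    [[4.9, 0, -1.38], [0, 0, 0], 10],
    [[6.17, 0, -1.57], [0, 0, 0], 10],
    [[7.44, 0, -1.68], [0, 0, 0], 10],
    [[8.71, 0, -1.73], [0, 0, 0], 10],
    [[9.99, 0, -1.72], [0, 0, 0], 10]
  ]
}}

```text
time_s: 5.8
eef_pos: [549.2, 282.6, 317.9]
ee_rot: [0.003, 0.838, 0.546, 0.002]
force: [13.0, -8.8, 2.1]
grip_width: 0.28
grip_force: 32.9
```

{"fn": "step_arm", "kwargs": {
  "increments": [
    [[0.69, 0.05, 0.04], [0, 0, 0], 10],
    [[1.38, 0.1, 0.09], [0, 0, 0], 10],
    [[2.07, 0.1, 0.17], [0, 0, 0], 10],
    [[2.75, 0.15, 0.26], [0, 0, 0], 10],
    [[3.43, 0.15, 0.38], [0, 0, 0], 10],
    [[4.11, 0.15, 0.51], [0, 0, 0], 10],
    [[4.4, 0.15, 0.58], [0, 0, 0], 10],
    [[4.6, 0.15, 0.63], [0, 0, 0], 10]
  ]
}}

```text
time_s: 6.8
eef_pos: [568.3, 324.6, 311.9]
ee_rot: [0.002, 0.838, 0.546, 0.002]
force: [9.3, -2.7, 5.6]
grip_width: 0.276
grip_force: 33.9
```

{"fn": "step_arm", "kwargs": {
  "increments": [
    [[0.2, 0, 0.05], [0, 0, 0], 10],
    [[0.4, 0, 0.1], [0, 0, 0], 10],
    [[0.6, 0, 0.15], [0, 0, 0], 10],
    [[0.8, 0, 0.2], [0, 0, 0], 10],
    [[0.8, 0, 0.2], [0, 0, 0], 10]
  ]
}}

```text
time_s: 7.42
eef_pos: [571.7, 331.9, 309.9]
ee_rot: [0.002, 0.838, 0.546, 0.002]
force: [9.2, -2.6, 6.2]
grip_width: 0.284
grip_force: 34.1
```

{"fn": "step_arm", "kwargs": {
  "increments": [
    [[0.2, 0, 0.05], [0, 0, 0], 10],
    [[0.4, 0, 0.1], [0, 0, 0], 10],
    [[0.6, 0, 0.15], [0, 0, 0], 10],
    [[0.6, 0, 0.15], [0, 0, 0], 10]
  ]
}}

```text
time_s: 7.92
eef_pos: [574.1, 337.2, 308.3]
ee_rot: [0.002, 0.838, 0.546, 0.002]
force: [9.9, -4.0, 4.5]
grip_width: 0.278
grip_force: 34.1
```

```bash
python3 - <<'E'
from h import *
c=cap('top');im=c['img'];s=cap('side')
u=lambda i,x,y,w,h:cv2.resize(i[y:y+h,x:x+w],(400,400),interpolation=cv2.INTER_CUBIC)
o=np.hstack([u(im,105,125,130,130),u(s['img'],130,70,160,160)])
cv2.imwrite('pics/g2.png',o[:,:,::-1])
E
```

```text
(no output)
```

View pics/g2.png

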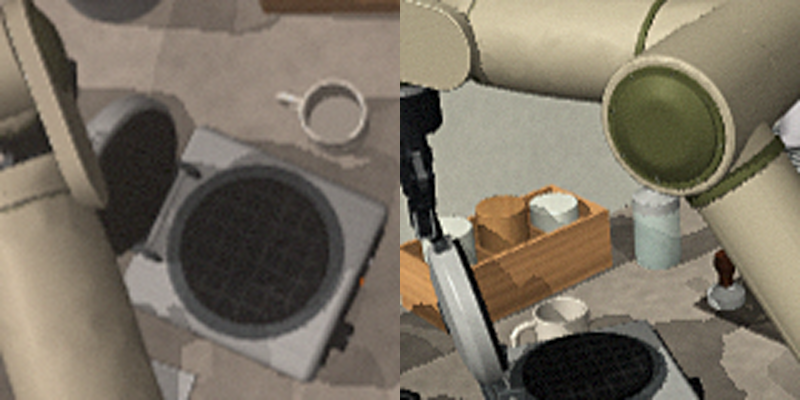

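The lid is past upright: lower plate exposed at (255,250) in the left crop, lid leaning back and gripped at (430,230) in the right one. I'll ease it a little further to feel for the stop.

{"fn": "step_arm", "kwargs": {
  "increments": [
    [[0.2, 0, 0.05], [0, 0, 0], 10],
    [[0.4, 0, 0.1], [0, 0, 0], 10],
    [[0.6, 0, 0.15], [0, 0, 0], 10],
    [[0.6, 0, 0.15], [0, 0, 0], 10]
  ]
}}

```text
time_s: 8.52
eef_pos: [574.2, 337.5, 308.1]
ee_rot: [0.004, 0.839, 0.545, -0.004]
force: [-16.4, -35.6, 12.4]
grip_width: 0.28
grip_force: 33.0
```

The stop is felt: about 39 N back along the push direction. I'll relieve it, release slowly and go up.

{"fn": "step_arm", "kwargs": {
  "increments": [
    [[-0.5, 0, -0.1], [0, 0, 0], 10],
    [[-0.5, 0, -0.1], [0, 0, 0], 10]
  ]
}}

```text
time_s: 8.78
eef_pos: [574.3, 337.5, 308.3]
ee_rot: [0.002, 0.838, 0.546, 0.002]
force: [8.1, -5.9, 6.2]
grip_width: 0.28
grip_force: 33.8
```

{"fn": "step_arm", "kwargs": {
  "increments": [
    [[0, 0, 0], [0, 0, 0], 60],
    [[0, 0, 0], [0, 0, 0], 80],
    [[0, 0, -2], [0, 0, 0], 80],
    [[0, 0, -5], [0, 0, 0], 80],
    [[0, 0, -8], [0, 0, 0], 80],
    [[0, 0, -8], [0, 0, 0], 80]
  ]
}}

```text
time_s: 9.52
eef_pos: [572.9, 339.9, 388.1]
ee_rot: [0.0, 0.837, 0.548, 0.002]
force: [-0.2, 0.4, -0.7]
grip_width: 0.801
grip_force: 0.0
```

```bash
python3 - <<'E'
from h import *
s=ctrl.sense();print(s['joints'].round(4).tolist(),s['eef_pos'],s['ee_rot'])
E
```

```text
[0.36, 0.6524, 0.5849, 0.0002, 1.9, 0.772] [572.866886   339.94807237 388.06124255] [3.86948958e-04 8.36765174e-01 5.47557664e-01 2.12103080e-03]
```

{"fn": "step_arm", "kwargs": {
  "increments": [
    [[-58.8, 19, 6], [0, 0, -22.6], 100],
    [[-58.8, 19, 6], [0, 0, -22.6], 100],
    [[-58.8, 19, 6], [0, 0, -22.6], 100],
    [[-58.8, 19, 6], [0, 0, -22.6], 100],
    [[-58.8, 19, 6], [0, 0, -22.6], 100],
    [[-58.8, 19, 6], [0, 0, -22.6], 100],
    [[-58.8, 19, 6], [0, 0, -22.6], 100],
    [[-58.8, 19, 6], [0, 0, -22.6], 100]
  ]
}}

```text
time_s: 10.52
eef_pos: [522.6, -154.5, 336.5]
ee_rot: [-0.001, 0.713, 0.701, -0.0]
force: [-0.3, 0.5, 0.5]
grip_width: 0.997
grip_force: 0.0
```

{"fn": "step_arm", "kwargs": {
  "increments": [
    [[-6, -0.4, 4], [10, 0, 0], 100],
    [[-12, -0.85, 8], [15, 0, 0], 100],
    [[-12, -0.85, 10], [15, 0, 0], 100],
    [[-12, -0.85, 10], [15, 0, 0], 100]
  ]
}}

```text
time_s: 11.02
eef_pos: [511.6, -272.8, 234.7]
ee_rot: [-0.096, 0.707, 0.694, -0.092]
force: [1.9, 0.2, 1.0]
grip_width: 0.999
grip_force: 0.0
```

```bash
cat > kin.py <<'E'
import numpy as np
from scipy.spatial.transform import Rotation as R
from scipy.optimize import least_squares
def fk(q,P,s4=1):
    h,e,L1,L2,a2,Lt,off=P
    z=lambda t:R.from_euler('z',t);y=lambda t:R.from_euler('y',t)
    r=z(q[0]);p=r.apply([e,off,h]);r=r*y(q[1]);p=p+r.apply([0,0,L1]);r=r*y(q[2]);p=p+r.apply([a2,0,L2])
    r=r*z(s4*q[3])*y(q[4]);p=p+r.apply([0,0,Lt]);r=r*z(q[5]+np.pi/2);return p,r
Q=[[-1.44740931e+00,3.13371473e-01,1.49830653e+00,-2e-05,1.33095188,-2.23348064e-01],[-1.64451042e-01,2.27351741e-01,1.84826595,-5e-05,1.06547772,2.48605813e-01],[0.36,0.6524,0.5849,0.0002,1.9,0.772]]
T=[[178.39448581,-493.54993492,230.82438892],[441.36976123,44.63321281,147.21921054],[572.866886,339.94807237,388.06124255]]
E
python3 - <<'E'
from kin import *
from h import ctrl
s=ctrl.sense();Q.append(s['joints']);T.append(s['eef_pos']);print(s['joints'].round(4).tolist(),s['eef_pos'],s['ee_rot'])
w=s['ee_rot'];Rm=R.from_quat([*w[1:],w[0]])
for s4 in(1,-1):
    for fe in (0,1):
        f=lambda P:np.r_[np.concatenate([fk(q,P*[1,fe,1,1,1,1,1],s4)[0]-t for q,t in zip(Q,T)]),1e-3*(P-[300,0,400,400,0,250,116])]
        o=least_squares(f,[300,0,400,400,0,250,116])
        print(s4,fe,o.x.round(1).tolist(),np.abs(o.fun[:12]).max(),(fk(Q[-1],o.x,s4)[1].inv()*Rm).magnitude())
E
```

```text
[-0.6259, 0.5803, 1.1134, -0.1486, 1.6701, -0.6054] [ 511.6287925  -272.75591828  234.66713847] [-0.09645314  0.70733775  0.69421528 -0.09184365]
1 0 [201.3, 0.0, 438.8, 397.5, 39.0, 255.3, 116.3] 0.008241184404340629 6.231111271582836e-16
1 1 [201.3, -0.0, 438.9, 397.5, 39.0, 255.3, 116.3] 0.007754047013065701 6.231111271582836e-16
-1 0 [70.3, 0.0, 402.6, 403.7, 53.8, 75.7, 104.1] 40.74328064703849 0.2972214682392196
-1 1 [385.0, 276.9, 0.1, 307.1, 253.7, -146.1, 112.3] 19.25485882919682 0.2972214682392196
```

```bash
cat >> kin.py <<'E'
P=[201.3,0,438.85,397.5,39.0,255.3,116.3]
lo=np.array([-2.94,-.97,.19,-1.23,.02,-2.88]);hi=np.array([2.94,2.17,2.56,4.37,3.11,2.88])
def ik(p,r,q0):
    f=lambda q:np.r_[(fk(q,P)[0]-p)/100,(fk(q,P)[1].inv()*r).as_rotvec()]
    o=least_squares(f,np.clip(q0,lo+.01,hi-.01),bounds=(lo,hi));return o.x,np.abs(o.fun).max()
E
python3 - <<'E'
from kin import *
C=np.array([500,176,86.])
# tool in thermo frame
for sx in (1,-1):
    Tt=R.from_matrix(np.array([[sx,0,0],[0,-sx,0],[0,0,-1]]).T)
    Th=R.from_euler('z',89,degrees=True);pg=np.array([512,-279,200.])
    qg=None
    for s in([-.63,.58,1.11,0,1.4,-.6],[-.63,.58,1.11,0,1.4,2.5]):
        q,e=ik(pg,Th*Tt,s)
        if e<1e-3: qg=q
    print('grasp',sx,None if qg is None else qg.round(2))
    if qg is None: continue
    for psi in range(-180,180,20):
        # thermo x down, therm z (top) -> direction psi (tool z points opposite)
        zt=np.array([np.cos(np.radians(psi)),np.sin(np.radians(psi)),0]);xt=np.array([0,0,-1.]);yt=np.cross(zt,xt)
        rm=R.from_matrix(np.c_[xt,yt,zt]);pt=C+[0,0,160]+rm.apply([20-73,0,3-20])
        best=None
        for s in(qg,[.2,.3,1.5,1.5,1.5,0],[.2,.3,1.5,3.1,1,0],[.2,.3,1.5,-1,1.5,0],[.2,0,2,1.5,1.5,2],[.2,0,2,1.5,1.5,-2]):
            q,e=ik(pt,rm*Tt,s)
            if e<1e-3 and (best is None or np.abs(q-qg).max()<np.abs(best-qg).max()):best=q
        if best is not None: print(sx,psi,best.round(2))
E
```

```text
grasp 1 [-0.7   0.46  1.36  0.    1.31 -0.68]
1 -180 [0.21 0.17 2.29 3.41 0.91 1.4 ]
1 -160 [-0.08  0.12  2.36  2.62  0.98  1.88]
1 -140 [-0.3   0.18  2.29  2.03  1.23  2.17]
1 -120 [-0.39  0.3   2.12  1.67  1.48  2.3 ]
1 -100 [-0.38  0.43  1.89  1.43  1.72  2.38]
1 -80 [-0.32  0.57  1.64  1.25  1.96  2.43]
1 -60 [-0.24  0.71  1.39  1.12  2.21  2.46]
1 -40 [-0.14  0.84  1.15  1.    2.46  2.45]
1 -20 [-0.03  0.94  0.94  0.82  2.7   2.34]
1 0 [0.08 1.02 0.79 0.32 2.89 1.89]
1 20 [ 0.19  1.04  0.74 -0.65  2.88  0.94]
1 40 [ 0.3   1.01  0.8  -1.05  2.67  0.57]
1 60 [ 0.39  0.94  0.96 -1.18  2.42  0.5 ]
1 160 [0.44 0.29 2.13 4.07 1.08 1.01]
grasp -1 [-0.7   0.46  1.36 -0.    1.31  2.46]
-1 -180 [ 0.21  0.17  2.29  3.41  0.91 -1.74]
-1 -160 [-0.08  0.12  2.36  2.62  0.98 -1.26]
-1 -140 [-0.3   0.18  2.29  2.03  1.23 -0.98]
-1 -120 [-0.39  0.3   2.12  1.67  1.48 -0.84]
-1 -100 [-0.38  0.43  1.89  1.43  1.72 -0.76]
-1 -80 [-0.32  0.57  1.64  1.25  1.96 -0.71]
-1 -60 [-0.24  0.71  1.39  1.12  2.21 -0.68]
-1 -40 [-0.14  0.84  1.15  1.    2.46 -0.7 ]
-1 -20 [-0.03  0.94  0.94  0.82  2.7  -0.81]
-1 0 [ 0.08  1.02  0.79  0.32  2.89 -1.26]
-1 20 [ 0.19  1.04  0.74 -0.65  2.88 -2.2 ]
-1 40 [ 0.3   1.01  0.8  -1.05  2.67 -2.57]
-1 60 [ 0.39  0.94  0.96 -1.18  2.42 -2.64]
-1 160 [ 0.44  0.29  2.13  4.07  1.08 -2.13]
```

```bash
cat >> kin.py <<'E'
def rel(pa,ra,pb,rb):
    return (ra.inv().apply(pb-pa)/10).round(2).tolist(),np.degrees((ra.inv()*rb).as_rotvec()).round(1).tolist()
def cur():
    from rig import ctrl
    s=ctrl.sense();w=s['ee_rot'];return s['eef_pos'],R.from_quat([*w[1:],w[0]]),s['joints']
Tt=R.from_matrix(np.array([[1,0,0],[0,-1,0],[0,0,-1]]).T)
E
python3 - <<'E'
from kin import *
p,r,q=cur()
for z in(80,9): print(rel(p,r,np.array([512.8,-280,z]),R.from_euler('z',89,degrees=True)*Tt))
E
```

```text
([-0.78, 4.21, 14.88], [-15.3, -0.2, -0.1])
([-0.81, 6.08, 21.73], [-15.3, -0.2, -0.1])
```

{"fn": "step_arm", "kwargs": {
  "increments": [
    [[-0.4, 2, 5], [-10, -0.1, 0], 100],
    [[-0.8, 3, 10], [-15.3, -0.2, -0.1], 100],
    [[-0.78, 4.21, 14.9], [-15.3, -0.2, -0.1], 100],
    [[-0.78, 4.21, 14.9], [-15.3, -0.2, -0.1], 100]
  ],
  "squeeze": 60
}}

```text
time_s: 11.52
eef_pos: [513.9, -278.9, 81.9]
ee_rot: [0.001, 0.712, 0.702, 0.001]
force: [1.1, 0.0, 1.3]
grip_width: 1.0
grip_force: 0.0
```

```bash
python3 - <<'E'
from kin import *
from h import *
c=cap('top')
p,r,q=cur();print(p)
print(rel(p,r,np.array([512.8,-280,9]),R.from_euler('z',89,degrees=True)*Tt))
s=cap('side')
u=lambda i,x,y,w,h:cv2.resize(i[y:y+h,x:x+w],(400,400),interpolation=cv2.INTER_CUBIC)
cv2.imwrite('pics/g3.png',np.hstack([u(c['img'],270,160,110,110),u(s['img'],110,70,160,160)])[:,:,::-1])
E
```

```text
[ 515.31411163 -279.98535464   84.47681283]
([0.02, -0.29, 7.55], [0.3, 0.2, 0.2])
```

View pics/g3.png

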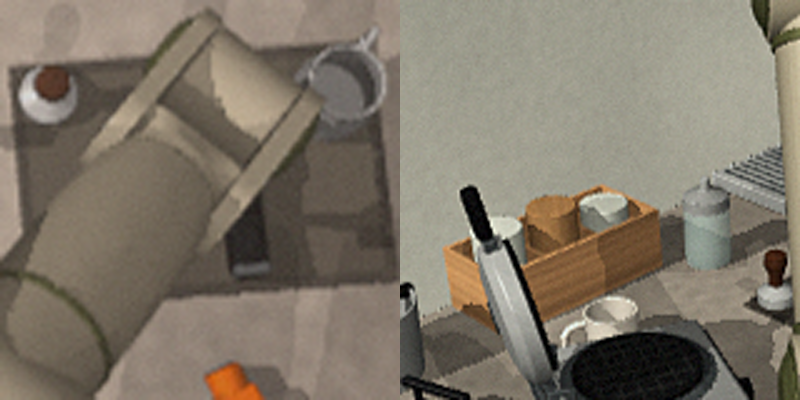

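The lid stands leaning on its stop by itself (right crop, handle at (475,210)). On the left the wrist covers the barrel, with the grip visible at (248,240). I'll descend and close.

{"fn": "step_arm", "kwargs": {
  "increments": [
    [[0, -0.2, 3], [0, 0, 0], 100],
    [[0, -0.2, 5.5], [0, 0, 0], 100],
    [[0, -0.2, 7.4], [0, 0, 0], 100],
    [[0, -0.2, 7.4], [0, 0, 0], 30],
    [[0, -0.2, 7.4], [0, 0, 0], 30],
    [[0, -0.2, 7.4], [0, 0, 0], 30],
    [[0, -0.2, 7.4], [0, 0, 0], 30]
  ],
  "squeeze": 60
}}

```text
time_s: 12.5
eef_pos: [514.2, -281.5, 10.8]
ee_rot: [0.005, 0.713, 0.702, 0.001]
force: [1.8, 0.5, 7.3]
grip_width: 0.513
grip_force: 61.8
```

{"fn": "step_arm", "kwargs": {
  "increments": [
    [[0, 0, -1], [0, 0, 0], 30],
    [[0, 0, -3], [0, 0, 0], 30],
    [[0, 0, -6], [0, 0, 0], 30],
    [[0, 0, -10], [0, 0, 0], 30],
    [[0, 0, -14], [0, 0, 0], 30],
    [[0, 0, -17], [0, 0, 0], 30],
    [[0, 0, -19], [0, 0, 0], 30],
    [[0, 0, -19], [0, 0, 0], 30]
  ]
}}

```text
time_s: 13.5
eef_pos: [512.5, -280.5, 200.8]
ee_rot: [0.005, 0.713, 0.701, 0.001]
force: [0.3, 0.3, -2.1]
grip_width: 0.516
grip_force: 61.4
```

```bash
cat > plan.py <<'E'
from kin import *
C=np.array([500,176,86.]);psi=np.radians(-90)
zt=np.array([np.cos(psi),np.sin(psi),0]);xt=np.array([0,0,-1.]);yt=np.cross(zt,xt)
rm=R.from_matrix(np.c_[xt,yt,zt]);GX=20;PZ=160
pt=C+[0,0,PZ]+rm.apply([GX-73,0,3-20])
qt,e=ik(pt,rm*Tt,[-.35,.5,1.77,1.34,1.84,2.4])
E
python3 - <<'E'
from plan import *
p,r,q=cur();print(p,q.round(3),qt.round(3),e,pt)
n=0
for N in(32,):
    ps=[fk(q+(qt-q)*k/N,P) for k in range(N+1)]
    print([np.degrees((a[1].inv()*b[1]).magnitude()).round(1) for a,b in zip(ps,ps[1:])][::4],[np.linalg.norm(a[0]-b[0]).round() for a,b in zip(ps,ps[1:])][::4])
    for k in range(0,N+1,4):
        R_t=ps[k][1]*Tt.inv();print(k,ps[k][0].round(),'lens',(ps[k][0]+R_t.apply([53,0,17])).round(),'butt',(ps[k][0]+R_t.apply([-90,118,17])).round())
E
```

```text
[ 512.45051007 -280.50978899  200.75896038] [-7.020e-01  4.610e-01  1.365e+00  1.000e-03  1.306e+00 -6.860e-01] [-0.357  0.504  1.769  1.334  1.841  2.407] 1.226796442210798e-14 [500. 193. 299.]
[np.float64(6.3), np.float64(6.2), np.float64(6.3), np.float64(6.3), np.float64(6.3), np.float64(6.3), np.float64(6.3), np.float64(6.3)] [np.float64(20.0), np.float64(19.0), np.float64(19.0), np.float64(17.0), np.float64(16.0), np.float64(15.0), np.float64(13.0), np.float64(12.0)]
0 [ 512. -280.  201.] lens [ 513. -227.  217.] butt [ 393. -369.  217.]
4 [ 521. -203.  184.] lens [ 541. -159.  210.] butt [ 377. -242.  191.]
8 [ 525. -127.  178.] lens [562. -99. 209.] butt [ 378. -115.  199.]
12 [525. -55. 182.] lens [574. -47. 208.] butt [396.  -3. 237.]
16 [523.  12. 195.] lens [576.   0. 207.] butt [432.  81. 290.]
20 [519.  71. 215.] lens [568.  46. 207.] butt [479. 134. 344.]
24 [513. 121. 240.] lens [551.  92. 212.] butt [532. 160. 383.]
28 [507. 162. 269.] lens [527. 136. 224.] butt [581. 170. 398.]
32 [500. 193. 299.] lens [500. 176. 246.] butt [618. 176. 389.]
```

```bash
python3 - <<'E'
from plan import *
p,r,q=cur();N=24
ps=[fk(q+(qt-q)*k/N,P) for k in range(N+1)]
for s in(0,8,16):
    print(str([[*rel(*ps[s],*ps[k]),30] for k in range(s+1,s+9)]))
E
```

```text
[[[2.59, 0.28, 0.67], [0.1, 3.9, 7.4], 30], [[5.18, 0.51, 1.22], [0.8, 7.7, 14.7], 30], [[7.77, 0.69, 1.64], [2.1, 11.5, 22.1], 30], [[10.33, 0.83, 1.95], [3.8, 15.2, 29.3], 30], [[12.88, 0.93, 2.14], [6.1, 18.7, 36.5], 30], [[15.38, 0.98, 2.21], [9.0, 22.0, 43.6], 30], [[17.85, 1.0, 2.18], [12.3, 25.1, 50.6], 30], [[20.26, 0.98, 2.03], [16.2, 27.9, 57.5], 30]]
[[[1.06, -1.87, 1.0], [3.5, 1.6, 7.4], 30], [[2.1, -3.74, 1.88], [7.2, 2.7, 14.8], 30], [[3.1, -5.62, 2.64], [11.1, 3.4, 22.2], 30], [[4.07, -7.49, 3.28], [15.1, 3.5, 29.6], 30], [[5.0, -9.35, 3.82], [19.2, 3.2, 36.9], 30], [[5.9, -11.18, 4.24], [23.3, 2.3, 44.1], 30], [[6.76, -12.98, 4.56], [27.5, 1.0, 51.2], 30], [[7.58, -14.74, 4.77], [31.8, -0.9, 58.3], 30]]
[[[-0.92, -1.27, 1.05], [3.1, -2.1, 7.5], 30], [[-1.85, -2.52, 2.0], [5.9, -4.6, 15.0], 30], [[-2.77, -3.75, 2.83], [8.4, -7.4, 22.5], 30], [[-3.68, -4.96, 3.55], [10.6, -10.5, 30.0], 30], [[-4.59, -6.14, 4.17], [12.4, -13.9, 37.4], 30], [[-5.48, -7.28, 4.69], [14.0, -17.7, 44.7], 30], [[-6.34, -8.38, 5.11], [15.1, -21.7, 52.0], 30], [[-7.18, -9.44, 5.44], [15.9, -25.9, 59.1], 30]]
```

{"fn": "step_arm", "kwargs": {
  "increments": [
    [[2.6, 0.3, 0.7], [0.1, 3.9, 7.4], 30],
    [[5.2, 0.5, 1.2], [0.8, 7.7, 14.7], 30],
    [[7.8, 0.7, 1.6], [2.1, 11.5, 22.1], 30],
    [[10.3, 0.8, 1.9], [3.8, 15.2, 29.3], 30],
    [[12.9, 0.9, 2.1], [6.1, 18.7, 36.5], 30],
    [[15.4, 1.0, 2.2], [9.0, 22.0, 43.6], 30],
    [[17.9, 1.0, 2.2], [12.3, 25.1, 50.6], 30],
    [[20.3, 1.0, 2.0], [16.2, 27.9, 57.5], 30]
  ]
}}

```text
time_s: 14.5
eef_pos: [525.0, -76.6, 177.5]
ee_rot: [-0.256, 0.931, 0.249, 0.071]
force: [0.1, -0.4, -1.8]
grip_width: 0.518
grip_force: 61.4
```

{"fn": "step_arm", "kwargs": {
  "increments": [
    [[1.1, -1.9, 1.0], [3.5, 1.6, 7.4], 30],
    [[2.1, -3.7, 1.9], [7.2, 2.7, 14.8], 30],
    [[3.1, -5.6, 2.6], [11.1, 3.4, 22.2], 30],
    [[4.1, -7.5, 3.3], [15.1, 3.5, 29.6], 30],
    [[5.0, -9.3, 3.8], [19.2, 3.2, 36.9], 30],
    [[5.9, -11.2, 4.2], [23.3, 2.3, 44.1], 30],
    [[6.8, -13.0, 4.6], [27.5, 1.0, 51.2], 30],
    [[7.6, -14.7, 4.8], [31.8, -0.9, 58.3], 30]
  ]
}}

```text
time_s: 15.5
eef_pos: [516.9, 89.8, 220.8]
ee_rot: [-0.49, 0.832, -0.219, -0.137]
force: [-0.1, -0.2, -1.5]
grip_width: 0.518
grip_force: 61.5
```

```bash
python3 - <<'E'
from plan import *
p,r,q=cur();N=8
print(p,q.round(2),qt.round(2))
ps=[fk(q+(qt-q)*k/N,P) for k in range(N+1)]
print(str([[*rel(p,r,*ps[k]),30] for k in range(1,9)]))
E
```

```text
[516.85309966  89.79825541 220.81640408] [-0.47  0.49  1.64  0.89  1.66  1.38] [-0.36  0.5   1.77  1.33  1.84  2.41]
[[[-0.93, -1.26, 1.03], [3.0, -2.1, 7.5], 30], [[-1.87, -2.52, 1.95], [5.8, -4.5, 14.9], 30], [[-2.81, -3.75, 2.77], [8.3, -7.3, 22.3], 30], [[-3.74, -4.96, 3.47], [10.5, -10.4, 29.7], 30], [[-4.65, -6.14, 4.07], [12.3, -13.8, 37.1], 30], [[-5.56, -7.28, 4.58], [13.8, -17.5, 44.3], 30], [[-6.44, -8.38, 4.98], [15.0, -21.5, 51.5], 30], [[-7.3, -9.44, 5.3], [15.7, -25.7, 58.6], 30]]
```

{"fn": "step_arm", "kwargs": {
  "increments": [
    [[-0.9, -1.3, 1.0], [3.0, -2.1, 7.5], 30],
    [[-1.9, -2.5, 1.9], [5.8, -4.5, 14.9], 30],
    [[-2.8, -3.7, 2.8], [8.3, -7.3, 22.3], 30],
    [[-3.7, -5.0, 3.5], [10.5, -10.4, 29.7], 30],
    [[-4.6, -6.1, 4.1], [12.3, -13.8, 37.1], 30],
    [[-5.5, -7.3, 4.6], [13.8, -17.5, 44.3], 30],
    [[-6.4, -8.4, 5.0], [15.0, -21.5, 51.5], 30],
    [[-7.3, -9.4, 5.3], [15.7, -25.7, 58.6], 30]
  ]
}}

```text
time_s: 16.5
eef_pos: [499.2, 192.6, 298.5]
ee_rot: [0.499, -0.5, 0.5, 0.501]
force: [1.1, 0.5, -1.7]
grip_width: 0.519
grip_force: 61.6
```

{"fn": "step_arm", "kwargs": {
  "increments": [
    [[0, 0, 0], [0, 0, 0], 30],
    [[0, 0, 0], [0, 0, 0], 30]
  ]
}}

```text
time_s: 16.75
eef_pos: [499.6, 192.0, 298.5]
ee_rot: [-0.5, 0.503, -0.498, -0.498]
force: [0.4, 0.1, -1.5]
grip_width: 0.519
grip_force: 61.6
```

```bash
python3 - <<'E'
from plan import *
from h import *
p,r,q=cur();Rt=r*Tt.inv();print(p,'lens',p+Rt.apply([73-GX,0,17]),'beam',Rt.apply([1,0,0]).round(3),rel(p,r,pt,rm*Tt))
c=cap('top');s=cap('side')
for n,k in(('top',c),('side',s)): print(n,'lens px',proj(k,C+[0,0,PZ]),'plate px',proj(k,C))
u=lambda i,x,y,w,h:cv2.resize(i[y:y+h,x:x+w],(400,400),interpolation=cv2.INTER_CUBIC)
cv2.imwrite('pics/g4.png',np.hstack([u(c['img'],120,120,140,140),u(s['img'],140,110,140,140)])[:,:,::-1])
E
```

```text
[499.58565084 192.02532396 298.52885689] lens [500.01281833 174.83508099 245.59197868] beam [ 0.007 -0.004 -1.   ] ([-0.05, -0.04, 0.1], [0.1, -0.2, 0.4])
top lens px (np.float64(180.55092030643942), np.float64(198.06141757251572)) plate px (np.float64(187.40917638006155), np.float64(205.9706187893924))
side lens px (np.float64(201.1513634157673), np.float64(170.37508822499416)) plate px (np.float64(205.03235360186358), np.float64(215.23310911621599))
```

View pics/g4.png

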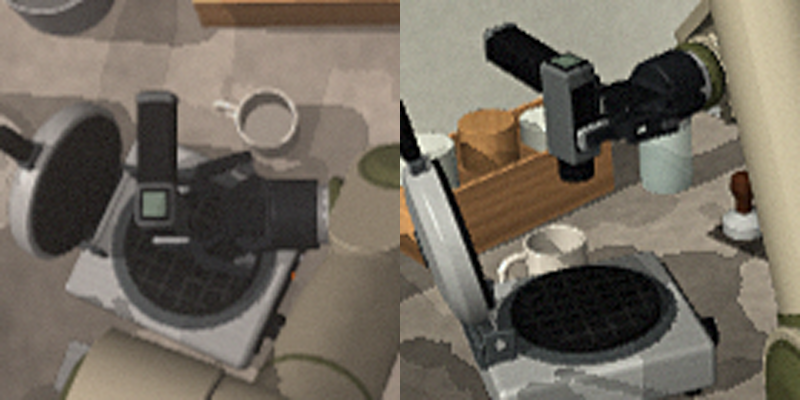

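The picture shows the thermometer upright with its lens pointing down at side-crop (577,178). The plate ellipse is centred at about (590,306), within 1–2 px of the prediction relative to the lens. The lens is 160 mm above the plate, so I'll hold here.

{"fn": "step_arm", "kwargs": {
  "increments": [
    [[0, 0, 0], [0, 0, 0], 30],
    [[0, 0, 0], [0, 0, 0], 30],
    [[0, 0, 0], [0, 0, 0], 30],
    [[0, 0, 0], [0, 0, 0], 30],
    [[0, 0, 0], [0, 0, 0], 30],
    [[0, 0, 0], [0, 0, 0], 30],
    [[0, 0, 0], [0, 0, 0], 30],
    [[0, 0, 0], [0, 0, 0], 30]
  ]
}}

```text
time_s: 17.85
eef_pos: [499.5, 192.3, 299.1]
ee_rot: [-0.5, 0.503, -0.498, -0.499]
force: [1.1, 0.1, -1.7]
grip_width: 0.518
grip_force: 61.6
```

{"fn": "step_arm", "kwargs": {
  "increments": [
    [[0, 0, 0], [0, 0, 0], 30],
    [[0, 0, 0], [0, 0, 0], 30],
    [[0, 0, 0], [0, 0, 0], 30],
    [[0, 0, 0], [0, 0, 0], 30],
    [[0, 0, 0], [0, 0, 0], 30],
    [[0, 0, 0], [0, 0, 0], 30],
    [[0, 0, 0], [0, 0, 0], 30],
    [[0, 0, 0], [0, 0, 0], 30]
  ]
}}

```text
time_s: 18.85
eef_pos: [499.5, 192.3, 299.1]
ee_rot: [-0.5, 0.503, -0.498, -0.499]
force: [0.3, -0.2, -1.4]
grip_width: 0.519
grip_force: 61.6
```

{"fn": "step_arm", "kwargs": {
  "increments": [
    [[0, 0, 0], [0, 0, 0], 30],
    [[0, 0, 0], [0, 0, 0], 30],
    [[0, 0, 0], [0, 0, 0], 30],
    [[0, 0, 0], [0, 0, 0], 30],
    [[0, 0, 0], [0, 0, 0], 30],
    [[0, 0, 0], [0, 0, 0], 30],
    [[0, 0, 0], [0, 0, 0], 30],
    [[0, 0, 0], [0, 0, 0], 30]
  ]
}}

```text
time_s: 19.85
eef_pos: [499.5, 192.3, 299.1]
ee_rot: [-0.5, 0.503, -0.498, -0.499]
force: [0.4, 0.3, -0.7]
grip_width: 0.518
grip_force: 61.6
```

```bash
python3 - <<'E'
from plan import *
p,r,q=cur();N=24
rg=R.from_euler('z',89,degrees=True)*Tt
qg,e=ik(np.array([512.8,-280.5,201.]),rg,[-.7,.46,1.36,0,1.3,-.69]);print(p,e,qg.round(3))
ps=[fk(q+(qg-q)*k/N,P) for k in range(N+1)]
for s in(0,8):
    print(str([[*rel(*ps[s],*ps[k]),30] for k in range(s+1,s+9)]))
E
```

```text
[499.49569423 192.25067612 299.07835963] 2.8065983656174518e-11 [-0.701  0.467  1.356  0.     1.319 -0.683]
[[[1.01, -0.21, -0.94], [-0.5, 3.5, -7.5], 30], [[2.01, -0.43, -1.98], [-1.5, 6.9, -15.0], 30], [[3.01, -0.64, -3.12], [-2.8, 10.3, -22.5], 30], [[3.99, -0.85, -4.37], [-4.6, 13.7, -30.0], 30], [[4.95, -1.06, -5.73], [-6.8, 16.9, -37.3], 30], [[5.88, -1.27, -7.2], [-9.4, 20.0, -44.6], 30], [[6.78, -1.46, -8.77], [-12.5, 22.9, -51.8], 30], [[7.63, -1.65, -10.44], [-16.0, 25.6, -58.9], 30]]
[[[0.9, 1.28, -1.17], [-3.3, 1.7, -7.5], 30], [[1.79, 2.55, -2.45], [-6.9, 3.0, -14.9], 30], [[2.65, 3.83, -3.85], [-10.6, 3.8, -22.3], 30], [[3.48, 5.1, -5.36], [-14.6, 4.2, -29.7], 30], [[4.27, 6.36, -6.98], [-18.7, 4.1, -36.9], 30], [[5.02, 7.59, -8.7], [-22.9, 3.5, -44.1], 30], [[5.73, 8.8, -10.54], [-27.2, 2.4, -51.1], 30], [[6.37, 9.98, -12.48], [-31.6, 0.7, -58.0], 30]]
```

{"fn": "step_arm", "kwargs": {
  "increments": [
    [[1.0, -0.2, -0.9], [-0.5, 3.5, -7.5], 30],
    [[2.0, -0.4, -2.0], [-1.5, 6.9, -15.0], 30],
    [[3.0, -0.6, -3.1], [-2.8, 10.3, -22.5], 30],
    [[4.0, -0.9, -4.4], [-4.6, 13.7, -30.0], 30],
    [[5.0, -1.1, -5.7], [-6.8, 16.9, -37.3], 30],
    [[5.9, -1.3, -7.2], [-9.4, 20.0, -44.6], 30],
    [[6.8, -1.5, -8.8], [-12.5, 22.9, -51.8], 30],
    [[7.6, -1.6, -10.4], [-16.0, 25.6, -58.9], 30]
  ]
}}

```text
time_s: 20.85
eef_pos: [516.3, 87.6, 223.1]
ee_rot: [-0.489, 0.836, -0.211, -0.133]
force: [0.9, -0.1, -1.5]
grip_width: 0.518
grip_force: 61.6
```

{"fn": "step_arm", "kwargs": {
  "increments": [
    [[0.9, 1.3, -1.2], [-3.3, 1.7, -7.5], 30],
    [[1.8, 2.6, -2.4], [-6.9, 3.0, -14.9], 30],
    [[2.6, 3.8, -3.9], [-10.6, 3.8, -22.3], 30],
    [[3.5, 5.1, -5.4], [-14.6, 4.2, -29.7], 30],
    [[4.3, 6.4, -7.0], [-18.7, 4.1, -36.9], 30],
    [[5.0, 7.6, -8.7], [-22.9, 3.5, -44.1], 30],
    [[5.7, 8.8, -10.5], [-27.2, 2.4, -51.1], 30],
    [[6.4, 10.0, -12.5], [-31.6, 0.7, -58.0], 30]
  ]
}}

```text
time_s: 21.85
eef_pos: [525.3, -79.1, 180.1]
ee_rot: [-0.255, 0.93, 0.255, 0.071]
force: [0.5, 0.5, -1.7]
grip_width: 0.523
grip_force: 61.5
```

```bash
python3 - <<'E'
from plan import *
p,r,q=cur();N=8
rg=R.from_euler('z',89,degrees=True)*Tt
qg,e=ik(np.array([512.8,-280.5,201.]),rg,[-.7,.46,1.36,0,1.3,-.69]);print(p,e,q.round(3))
ps=[fk(q+(qg-q)*k/N,P) for k in range(N+1)]
print(str([[*rel(p,r,*ps[k]),30] for k in range(1,9)]))
E
```

```text
[525.25108403 -79.13750187 180.0714552 ] 2.8065983656174518e-11 [-0.587  0.479  1.493  0.442  1.494  0.34 ]
[[[-1.1, 1.83, -1.11], [-3.2, -2.1, -7.3], 30], [[-2.22, 3.63, -2.34], [-6.2, -4.6, -14.6], 30], [[-3.36, 5.39, -3.69], [-8.8, -7.5, -21.9], 30], [[-4.53, 7.11, -5.15], [-11.1, -10.8, -29.1], 30], [[-5.71, 8.77, -6.72], [-13.0, -14.6, -36.2], 30], [[-6.91, 10.37, -8.41], [-14.5, -18.6, -43.2], 30], [[-8.12, 11.89, -10.2], [-15.5, -23.1, -50.1], 30], [[-9.34, 13.34, -12.09], [-16.0, -27.8, -56.9], 30]]
```

{"fn": "step_arm", "kwargs": {
  "increments": [
    [[-1.1, 1.8, -1.1], [-3.2, -2.1, -7.3], 30],
    [[-2.2, 3.6, -2.3], [-6.2, -4.6, -14.6], 30],
    [[-3.4, 5.4, -3.7], [-8.8, -7.5, -21.9], 30],
    [[-4.5, 7.1, -5.1], [-11.1, -10.8, -29.1], 30],
    [[-5.7, 8.8, -6.7], [-13.0, -14.6, -36.2], 30],
    [[-6.9, 10.4, -8.4], [-14.5, -18.6, -43.2], 30],
    [[-8.1, 11.9, -10.2], [-15.5, -23.1, -50.1], 30],
    [[-9.3, 13.3, -12.1], [-16.0, -27.8, -56.9], 30]
  ]
}}

```text
time_s: 22.85
eef_pos: [512.1, -279.9, 201.1]
ee_rot: [-0.001, 0.713, 0.701, -0.001]
force: [-0.2, -0.9, -1.4]
grip_width: 0.52
grip_force: 61.5
```

{"fn": "step_arm", "kwargs": {
  "increments": [
    [[0, 0, 0], [0, 0, 0], 30],
    [[0, 0, 0], [0, 0, 0], 30]
  ]
}}

```text
time_s: 23.1
eef_pos: [512.2, -278.5, 200.7]
ee_rot: [-0.002, 0.715, 0.699, 0.0]
force: [0.3, -0.1, -1.1]
grip_width: 0.518
grip_force: 61.5
```

```bash
python3 - <<'E'
from plan import *
p,r,q=cur()
rg=R.from_euler('z',89,degrees=True)*Tt
for z in(60,14,11):print(p,rel(p,r,np.array([512.8,-280.5,z]),rg))
E
```

```text
[ 512.23075897 -278.52115437  200.6602721 ] ([-0.25, 0.1, 14.06], [-0.2, -0.2, -0.3])
[ 512.23075897 -278.52115437  200.6602721 ] ([-0.27, 0.11, 18.66], [-0.2, -0.2, -0.3])
[ 512.23075897 -278.52115437  200.6602721 ] ([-0.27, 0.11, 18.96], [-0.2, -0.2, -0.3])
```

{"fn": "step_arm", "kwargs": {
  "increments": [
    [[-0.1, 0, 4], [0, 0, 0], 30],
    [[-0.1, 0, 8], [0, 0, 0], 30],
    [[-0.2, 0, 12], [0, 0, 0], 30],
    [[-0.2, 0, 15], [0, 0, 0], 30],
    [[-0.2, 0, 17], [0, 0, 0], 30],
    [[-0.2, 0, 18], [0, 0, 0], 30],
    [[-0.2, 0, 18.4], [0, 0, 0], 30],
    [[-0.2, 0, 18.6], [0, 0, 0], 30]
  ]
}}

```text
time_s: 24.1
eef_pos: [512.2, -281.2, 15.6]
ee_rot: [-0.001, 0.714, 0.7, -0.0]
force: [-0.2, 0.0, -1.8]
grip_width: 0.518
grip_force: 61.6
```

{"fn": "step_arm", "kwargs": {
  "increments": [
    [[0, 0, 0.1], [0, 0, 0], 30],
    [[0, 0, 0.2], [0, 0, 0], 30],
    [[0, 0, 0.25], [0, 0, 0], 30],
    [[0, 0, 0.3], [0, 0, 0], 30]
  ]
}}

```text
time_s: 24.6
eef_pos: [511.9, -281.2, 12.2]
ee_rot: [-0.001, 0.714, 0.7, -0.0]
force: [-0.0, 0.1, -2.5]
grip_width: 0.52
grip_force: 61.6
```

{"fn": "step_arm", "kwargs": {
  "increments": [
    [[0, 0, 0.06], [0, 0, 0], 30],
    [[0, 0, 0.12], [0, 0, 0], 30],
    [[0, 0, 0.18], [0, 0, 0], 30],
    [[0, 0, 0.18], [0, 0, 0], 30]
  ]
}}

```text
time_s: 25.1
eef_pos: [512.0, -281.0, 11.1]
ee_rot: [-0.001, 0.714, 0.7, -0.0]
force: [-2.8, 4.8, 6.9]
grip_width: 0.521
grip_force: 62.6
```

Contact with the mat. I'll release slowly and retreat straight up.

{"fn": "step_arm", "kwargs": {
  "increments": [
    [[0, 0, 0], [0, 0, 0], 60],
    [[0, 0, 0], [0, 0, 0], 75],
    [[0, 0, 0], [0, 0, 0], 100],
    [[0, 0, 0], [0, 0, 0], 100],
    [[0, 0, -3], [0, 0, 0], 100],
    [[0, 0, -8], [0, 0, 0], 100],
    [[0, 0, -13], [0, 0, 0], 100],
    [[0, 0, -18], [0, 0, 0], 100]
  ]
}}

```text
time_s: 26.1
eef_pos: [512.1, -281.3, 192.0]
ee_rot: [-0.001, 0.714, 0.7, -0.0]
force: [0.2, -0.3, 0.4]
grip_width: 0.999
grip_force: 0.0
```

{"fn": "step_arm", "kwargs": {
  "increments": [
    [[3, -6, -4], [0, 0, 0], 100],
    [[6, -12, -6], [0, 0, 0], 100],
    [[8, -16, -6], [0, 0, 0], 100],
    [[8, -16, -6], [0, 0, 0], 100]
  ]
}}

```text
time_s: 26.6
eef_pos: [352.0, -196.7, 251.6]
ee_rot: [-0.001, 0.715, 0.7, -0.0]
force: [0.6, 0.9, -0.8]
grip_width: 1.002
grip_force: 0.0
```

```bash
python3 - <<'E'
from h import *
c=cap('top');s=cap('side');print(ctrl.sense()['eef_pos'])
u=lambda i,x,y,w,h,W,H:cv2.resize(i[y:y+h,x:x+w],(W,H),interpolation=cv2.INTER_CUBIC)
cv2.imwrite('pics/g5.png',np.hstack([u(c['img'],100,120,300,150,500,250),u(s['img'],130,90,180,150,300,250)])[:,:,::-1])
E
```

```text
[ 354.11468852 -198.39976498  251.34672755]
```

View pics/g5.png

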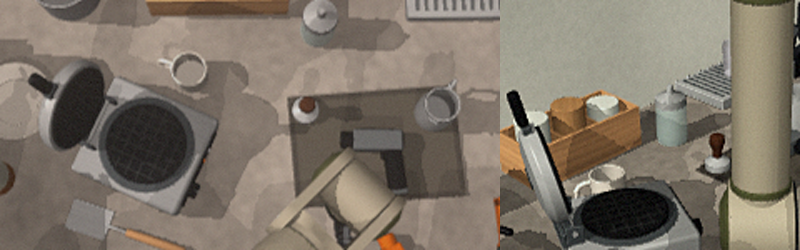

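The thermometer lies on its side on the mat again, barrel at (375,140) in the left half. The lid leans open, and the cup, jug, tamper and spatula are where they were. I'll hand the job in.

```bash
python3 -c "
from rig import ctrl
print(ctrl.finish_job())"
```

```text
the job is handed in; nothing more can be done
None
```

The job is handed in at about 27 s, but the verdict wasn't shown: the lid was eased back onto its stop, the lens was held about 16 cm above the middle of the lower plate for 3 s, and the thermometer is back on its side on the mat.

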